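Snap the tube rotor onto the mini-centrifuge and latch its lid

TASK

Get the mini-centrifuge ready for a spin: fit the round blue tube rotor on its spindle, pushing it down until it clicks fully home, then swing the lid shut and press it down until its hook snaps into the catch. Leave the grey strip rotor and everything else on the bench where it is.

Things in the scene. Friction and masses are not known exactly. Their poses are not given: they have to be found in the camera images.
- tube_rotor_center (a point): The rotor to fit: loose, round, blue, about 90 g, eight tube holes on a sloping shoulder, upright on the bench left or right of the centrifuge. Point on its axis half-way up, 30 mm above its underside; z up along the axis. 92 mm across at heights 9 to 19 mm; flat top 58 mm across at height 30 mm. Bore from below: 15 mm wide for 9 mm, then 21 mm wide up to 28 mm. Its turn about the axis does not matter.
- tube_rotor_knob (a point): Middle of the blue rotor's round grip knob, 45 mm above its underside: 21 mm in diameter, from the flat top at height 30 mm up to 60 mm.
- strip_rotor_center (a point): The other rotor, to be left alone: loose, grey, a flat bar 100 mm long (its y) and 55 mm wide with two rows of eight small wells and the same knob; 60 mm high. Point on its axis, 30 mm up. It stands on the other side of the centrifuge.
- centrifuge: Mini-centrifuge, fixed to the bench; origin under the spindle axis at bench height. White housing 150 mm (x) by 144 mm (y), 80 mm high, centred on the origin. x points from the lid's tab (front) to its hinge (rear), roughly away from the robot; z up. In its top is a round bowl 116 mm across, its floor at height 40 mm; upright steel spindle in the middle. The open lid stands at the rear.
- seat (a point): Foot of the spindle: on its axis, on the 40 mm wide drive flange where the fitted rotor's underside rests, 44 mm above the bench; axes as the centrifuge's. Two sprung balls stick out 2.5 mm from the spindle, 12 mm above this point: the rotor meets them 15 mm above home, needs about 5 to 8 N to pass, clicks home in the last 3 mm and stays. Home: rotor's centre point 30 mm above this point.
- spindle_tip (a point): Top centre of the spindle, 27 mm above the seat point. The spindle is 13 mm in diameter, its top 7 mm tapered to 7 mm, so the rotor's bore centres itself on it.
- lid (a joint): Lid's opening angle, rad: 0 shut, 1.57 upright, 2.0 open stop. Stiff: stays where left, 1 to 3 N at the tab moves it. Blue frame 146 by 142 mm, 6 mm thick, with a clear dome 124 mm across, 46 mm high over the hinge axis (130 mm over the bench when shut). Closing, its hook meets the sprung catch at about 0.08, passes it at about 0.04 with 4 to 8 N at the tab, snaps in and rests at 0.
- hinge (a point): Middle of the lid's hinge axis, which is level and runs along the centrifuge's y; 70 mm behind the spindle axis (+x), at height 84 mm. Axes as the centrifuge's.
- lid_tab (a point): Middle of the outer (upper when shut) face of the blue finger tab at the lid's front, 160 mm from the hinge axis and 4 mm off the plane through it. Tab 50 mm wide, 8 mm thick, 138 to 170 mm from the hinge axis. Axes turn with the lid: z out of that face, x to the hinge. Shut, it stands 25 mm beyond the housing's front, top at height 88 mm. An 18 mm wide hook reaches 22 mm below it.
- catch (a point): Sprung steel catch in the black window of the housing's front, 75 mm in front of the spindle axis at height 68 mm; the tooth of the lid's hook snaps under it.
- tip_box: Box of orange pipette tips, 84 by 122 mm, 60 mm high, loose, beyond the centrifuge to the left. Origin: centre of its underside.
- tube_rack: Blue rack with capped sample tubes, 70 by 200 mm, 53 mm high, loose, beyond the centrifuge to the right. Origin: centre of its underside.
- buffer_bottle: White bottle with blue cap, 60 mm in diameter, 130 mm high, loose, far right. Origin: centre of its underside.
- timer: White lab timer lying flat, 60 by 70 mm, 20 mm high, loose, far left. Origin: centre of its underside.
- marker: Marker pen lying on the bench, 130 mm long, 13 mm thick, loose, between the robot and the centrifuge, on the right. Origin: centre of its underside; x along the pen.
Things that resemble listed ones, but are neither listed nor needed, are in the scene too. Leave any green look-alike of the part that bears tube_rotor_center alone.

How it is judged:
On the way:
1. the blue tube rotor is clicked fully home on the spindle (z of tube_rotor_center in the frame of seat between 0.027 and 0.033 m and horizontal distance between tube_rotor_center and seat below 0.004 m and angle between tube_rotor_center's own z axis and vertical below 0.06 rad), for 0.2 s.
At the end, for the whole second after the job is handed in: The blue tube rotor is fully home on the spindle (centre within 3 mm of its seated height and 4 mm of the axis, upright within 0.06 rad), the lid is shut with its hook past the catch (lid angle below 0.025 rad), all at rest and released (all of step 1 and value of joint lid below 0.025 rad and linear speed of tube_rotor below 0.02 m/s and velocity of joint lid between -0.05 and 0.05 rad/s); the robot touches nothing.
It fails at once if the grey strip rotor is moved more than 30 mm (distance of strip_rotor_center from where it was at the start of the episode above 0.03 m).
It fails at once if the tip box, tube rack, bottle, timer or marker is moved more than 30 mm (distance of any of tip_box, tube_rack, buffer_bottle, timer, marker from where it was at the start of the episode above 0.03 m).
It also fails if it takes over 70 s, if anything falls off the work surface, if the arm or the gripper's body presses on something with over 40 N, if the wrist force passes 120 N, or if a joint passes its speed limit or range.

ROBOT

A 6-joint arm with a two-finger parallel gripper is mounted at the origin on the work surface. World frame = base frame: x ahead of the robot, y to its left, z up, the work surface at z = 0. Lengths are in m, angles in rad, forces in N, time in s.
With the tool pointing down it reaches from about 0.25 to 0.775 m from the base axis. Payload 4 kg.
Tool frame: the origin (TCP) lies at the very end of the fingers, on their centre line; the grasp point (between the pads) lies 19 mm behind it; x points along the fingers, y is the direction in which the jaws open and shut, and the axes are right-handed (so a half turn about x gives the same grasp; the last joint's range is limited). The gripper opens to 94 mm and grips with 3 to 60 N. Pads are 16 mm wide; open, the fingers measure 119 mm over their backs; the gripper's body (75 mm by 177 mm) begins 78 mm behind the grasp point.
Start: joints at [1.084, 0.087, 1.371, -0, 1.684, -0.103], TCP at [0.206, 0.51, 0.206] pointing down, gripper open.
Joint ranges: [-3.1, 3.1], [-0.76, 2.03], [0.27, 2.55], [-1.08, 4.22], [0.17, 2.65], [-2.57, 2.57]. Speed limits (rad/s): [2.79, 2.79, 3.14, 3.14, 3.14, 3.14].

INTERFACE

Orientations are given as [roll, pitch, yaw] about the fixed x, y, z axes, in that order (R = Rz(yaw) Ry(pitch) Rx(roll)).
In Python, from bench import robot gives the robot as it stands.
- The arm moves only by the tool carry_out, never from a script. Its argument "targets" is a list of rows, each a list of 5 numbers: the closure, from 0 (fully open) to 1 (shut), then the shift along the tool's x, y, z in cm, then the turn about the tool's x in degrees. In form: [[fingers, tx, ty, tz, turn], ...]. A call has 1 to 20 rows; each row shifts and turns the commanded pose from where the row before left it, along the tool's axes as they then stand; what a row does not reach is not made up. A row lasts 1/10 s, in which the tool goes at most 50 mm and 8.59 degrees, less where a joint would pass 70% of its speed; a pose out of reach is approached as far as the arm can. A call is refused whole if a number of a shift passes 5 or a number of a turn 8.59, either way. A call with a gripper value outside its range is refused whole. The fingers move at their own pace and stop on an object; the grip force is fixed at half the most. Time passes only in rows, so rows that do not move let the fingers close. It gives the time, the measured TCP pose, the force and the opening at its end, in the units of the state.
- robot.get_obs(): the state, without advancing time (a new reading comes with each control period).
- robot.snapshot(name): name is "side" or "top"; returns a dict with "image" (480x640x3 uint8, red, green, blue), "camera_matrix" (3x3 intrinsics, pixels), "pose" (4x4, takes a point from camera to world coordinates). Camera axes: x right, y up, looking along -z (the intrinsics and any distortion apply to the point x, -y, -z); pixel columns grow to the right and rows downward; lengths in m; the calibration is good to about 2 mm. A picture is of the moment at which its call begins. There is no depth.
- robot.close_job(): hands the job in, once; it reports no verdict.
The state is a dict: "time": time; "joint_positions": joint angles; "qvel": joint speeds; "joint_torque": joint torques, N m; "tool_pos": TCP position; "ee_rot": TCP orientation; "wrist_force": force on the tool from outside, world axes, zero at the start; "wrist_torque": the same for the moment, N m; "width": finger opening in m.
Only numpy, scipy, OpenCV 4.12 (cv2) and the standard library are available. Lean on these libraries where they do the work, as an engineer would, in place of code of your own. Each camera call takes 0.05 s, during which the arm holds its last target. There are 200 camera calls.

## Working session

There is one attempt and no reset: what is moved stays moved. The work goes in short steps, Python scripts to look and compute and a tool call to move; the robot and the scene stay as the last step left them, time stands still between calls to the robot, and variables do not carry over. Pictures are saved under pics/ and viewed, about 8 in all and at most 12, crops included, and the job is handed in when it is done.

Besides the shell and the picture viewer there is one more tool, called as name([rows], argument=value, ...), one row to a line, values as JSON. carry_out: Moves the arm, as the interface text tells. Its arguments: {"type":"object","properties":{"targets":{"type":"array","items":{"type":"array","items":{"type":"number"}}}},"required":["targets"]}

```bash
mkdir -p pics; ls
python3 - <<'E'
from bench import robot
import cv2,numpy as np
np.set_printoptions(precision=4,suppress=True)
o=robot.get_obs();print({k:np.round(v,3) for k,v in o.items()})
for n in("side","top"):
    s=robot.snapshot(n);cv2.imwrite(f"pics/{n}0.png",s["image"][:,:,::-1]);print(n,s["camera_matrix"],s["pose"],[k for k in s])
E
```

```text
pics
{'time': np.float64(0.0), 'joint_positions': array([ 1.084,  0.088,  1.372, -0.   ,  1.684, -0.103]), 'qvel': array([-0.   , -0.001, -0.001,  0.001,  0.001,  0.   ]), 'joint_torque': array([ -0.001, -34.02 , -30.242,   0.072,   0.033,  -0.   ]), 'tool_pos': array([0.206, 0.51 , 0.204]), 'ee_rot': array([-1.654,  1.569, -2.037]), 'wrist_force': array([-0.277, -0.543,  0.014]), 'wrist_torque': array([0.014, 0.001, 0.048]), 'width': np.float64(0.094)}
side [[584.6203   0.     311.419 ]
 [  0.     584.6203 229.3923]
 [  0.       0.       1.    ]] [[ 0.7614  0.4659 -0.4508  0.0209]
 [-0.648   0.5671 -0.5085 -0.6258]
 [ 0.0188  0.6793  0.7336  0.9749]
 [ 0.      0.      0.      1.    ]] ['image', 'camera_matrix', 'pose']
top [[481.8458   0.     318.989 ]
 [  0.     481.8458 245.3703]
 [  0.       0.       1.    ]] [[-0.0054  0.9872 -0.1597  0.3784]
 [-0.9999 -0.007  -0.0092 -0.0039]
 [-0.0102  0.1596  0.9871  1.1518]
 [ 0.      0.      0.      1.    ]] ['image', 'camera_matrix', 'pose']
```

View pics/top0.png

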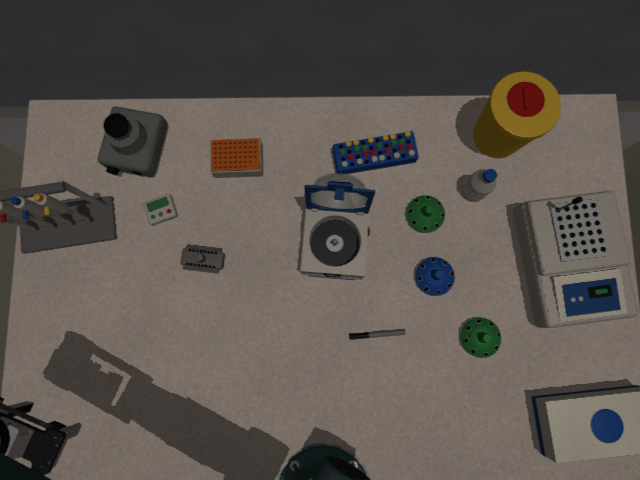

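View pics/side0.png

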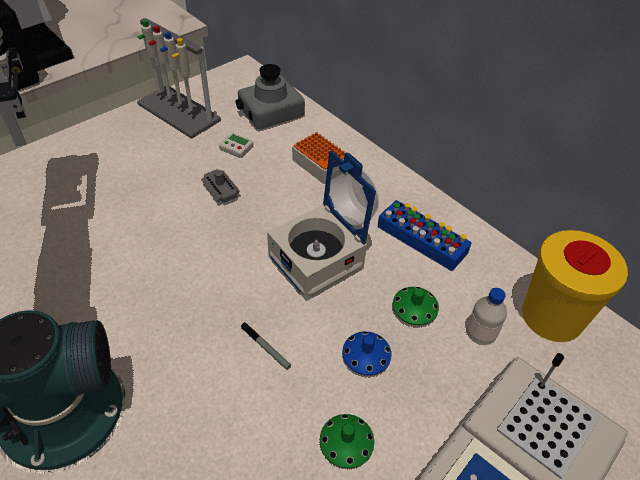

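Top view: the blue rotor is at (435,276), with green look-alikes at (425,213) and (480,337). The grey strip rotor is at (202,258) and the centrifuge at about (335,240), with its lid standing open at the rear. In the side view the blue rotor is at (367,352) and the greens are at (415,305) and (347,440). I choose the blue one and check it in a close crop.

```bash
cat > h.py <<'E'
import cv2,numpy as np
np.set_printoptions(precision=4,suppress=True)
from bench import robot
def ray(s,uv):
    K,P=s["camera_matrix"],s["pose"]
    d=np.linalg.inv(K)@[uv[0],uv[1],1.]; d=P[:3,:3]@(d*[1,-1,-1]); return P[:3,3],d/np.linalg.norm(d)
def onz(s,uv,z):
    c,d=ray(s,uv); return c+d*(z-c[2])/d[2]
def proj(s,p):
    P=s["pose"]; q=P[:3,:3].T@(np.array(p)-P[:3,3])*[1,-1,-1]; q=s["camera_matrix"]@q; return q[:2]/q[2]
def tri(s1,u1,s2,u2):
    (a,d),(b,e)=ray(s1,u1),ray(s2,u2)
    t=np.linalg.lstsq(np.c_[d,-e],b-a,rcond=None)[0]; p,q=a+d*t[0],b+e*t[1]
    return (p+q)/2,np.linalg.norm(p-q)
def crop(im,x,y,w,h,k):
    c=cv2.resize(im[y:y+h,x:x+w],None,fx=k,fy=k,interpolation=cv2.INTER_CUBIC)[:,:,::-1].copy()
    for i in range(0,w,10): cv2.line(c,(i*k,0),(i*k,4 if i%50 else 12),(0,255,255),1)
    for i in range(0,h,10): cv2.line(c,(0,i*k),(4 if i%50 else 12,i*k),(0,255,255),1)
    cv2.putText(c,f"{x},{y}",(14,14),0,.4,(0,255,255),1); return c
def blue(im,x,y,w,h):
    hsv=cv2.cvtColor(im,cv2.COLOR_RGB2HSV); m=cv2.inRange(hsv,(105,120,30),(125,255,255))
    z=np.zeros_like(m); z[y:y+h,x:x+w]=m[y:y+h,x:x+w]; return z
E
python3 - <<'E'
from h import *
S=robot.snapshot("side");T=robot.snapshot("top")
a=np.hstack([crop(T["image"],290,170,80,120,5)[:600],crop(T["image"],405,250,60,60,5)[:, :300].repeat(1,0) if 0 else cv2.copyMakeBorder(crop(T["image"],405,245,60,60,5),0,300,0,0,0)])
b=crop(S["image"],335,325,64,60,4); a[310:310+240,420:420+256]=b
cv2.imwrite("pics/c1.png",a)
cv2.imwrite("pics/c2.png",crop(S["image"],255,140,130,160,3) if 0 else crop(S["image"],255,145,130,150,4))
for n,s,w in(("T",T,(405,245,60,60)),("S",S,(335,325,64,60))):
    m=blue(s["image"],*w);c=max(cv2.findContours(m,0,2)[0],key=cv2.contourArea)
    print(n,cv2.boundingRect(c),cv2.fitEllipse(cv2.convexHull(c)))
E
```

```text
T (416, 257, 38, 38) ((434.48663330078125, 275.9646301269531), (37.36011505126953, 38.6915168762207), 127.32460021972656)
S (342, 332, 49, 43) ((366.40203857421875, 353.0277099609375), (43.044803619384766, 48.833641052246094), 103.95750427246094)
```

View pics/c1.png

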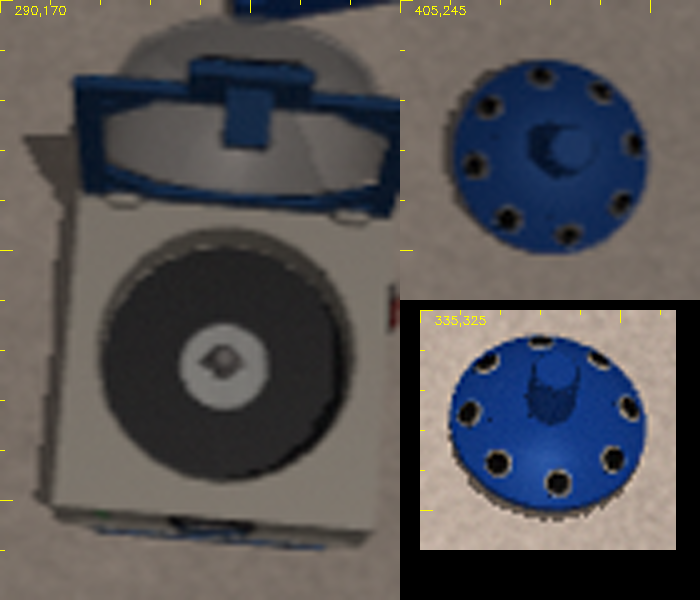

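View pics/c2.png

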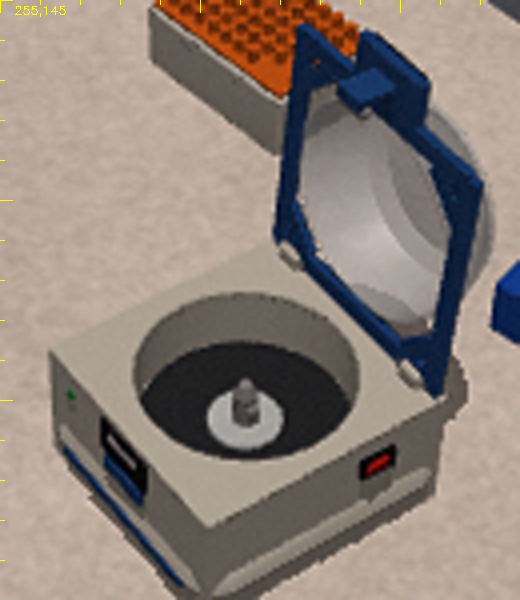

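The crops confirm the choice: blue, round, eight holes and a knob. Spindle tip is at about top (335,241) / side (316.5,241), and the white flange centre at top (334.5,243) / side (316.5,249.5).

Run:
```python
from h import *
S=robot.snapshot("side");T=robot.snapshot("top")
f=lambda x,y,k,ox,oy:np.array([ox+(x+.5)/k-.5,oy+(y+.5)/k-.5])
t=lambda x,y:f(x,y,5,290,170); s=lambda x,y:f(x,y,4,255,145)
# flange: bright low-saturation blob
for n,Q,w in(("T",T,(322,228,24,32)),("S",S,(302,236,30,28))):
    g=cv2.cvtColor(Q["image"],cv2.COLOR_RGB2GRAY);x,y,W,H=w
    z=np.zeros_like(g);z[y:y+H,x:x+W]=(g[y:y+H,x:x+W]>(100 if n=="T" else 130))*255
    c=max(cv2.findContours(z,0,2)[0],key=cv2.contourArea);e=cv2.fitEllipse(cv2.convexHull(c));print(n,"flange",e,onz(Q,e[0],.044))
print("tip tri",tri(T,t(227,357),S,s(247,384)))
print("tip T/S @.071",onz(T,t(227,357),.071),onz(S,s(247,384),.071))
print("bowl rim T",onz(T,t(227,355),.08))
print("rotor disc",onz(T,(434.5,276),.016),onz(S,(366.4,353.2),.016))
kt,ks=f(172,149,5,405,245),f(140,60,4,335,325)
print("knob",tri(T,kt,S,ks),onz(T,kt,.06),onz(S,ks,.06))
a,b=onz(T,t(52,507),.08),onz(T,t(375,530),.08);d=a-b;print("front corners",a,b,np.linalg.norm(d),"yaw",np.degrees(np.arctan2(-d[0],d[1])))
a,b=onz(S,s(50,352),.08),onz(S,s(210,527),.08);d=a-b;print("S",a,b,np.linalg.norm(d),"yaw",np.degrees(np.arctan2(-d[0],d[1])))
c=onz(S,s(440,400),.08);d=c-b;print("S side edge",c,np.linalg.norm(d),np.degrees(np.arctan2(d[1],d[0])))
print("tab tri",tri(T,t(245,68),S,s(408,78)))
```

```text
T flange ((334.4599914550781, 242.7284698486328), (15.690831184387207, 16.04293441772461), 170.73851013183594) [ 0.5635 -0.0297  0.044 ]
S flange ((315.6579895019531, 249.18077087402344), (13.726903915405273, 18.055233001708984), 88.21665954589844) [ 0.563  -0.0295  0.044 ]
tip tri (array([ 0.563 , -0.0304,  0.0718]), np.float64(0.0003362510262258697))
tip T/S @.071 [ 0.563  -0.0304  0.071 ] [ 0.5636 -0.03    0.071 ]
bowl rim T [ 0.5624 -0.0301  0.08  ]
rotor disc [ 0.487  -0.2653  0.016 ] [ 0.4848 -0.2672  0.016 ]
knob (array([ 0.4873, -0.2663,  0.059 ]), np.float64(0.001957604286861932)) [ 0.4864 -0.2655  0.06  ] [ 0.4877 -0.2672  0.06  ]
front corners [0.494  0.0488 0.08  ] [ 0.4828 -0.0952  0.08  ] 0.14447144048205365 yaw -4.460463239358593
S [0.4939 0.0458 0.08  ] [ 0.4837 -0.0949  0.08  ] 0.14106732456010124 yaw -4.134151893557348
S side edge [ 0.6272 -0.1068  0.08  ] 0.14400694530140434 -4.736362084523175
tab tri (array([ 0.6527, -0.036 ,  0.2338]), np.float64(0.00462380814143813))
```

```bash
cat >> h.py <<'E'
from scipy.spatial.transform import Rotation as Ro
def go(p,jaw=None):
    o=robot.get_obs();R=Ro.from_euler("xyz",o["ee_rot"]).as_matrix()
    print("t",o["time"],"tcp",o["tool_pos"],"w",o["width"],"F",o["wrist_force"]);print(R)
    print("jaw yaw",np.degrees(np.arctan2(R[1,1],R[0,1])),"shift cm",100*R.T@(np.array(p)-o["tool_pos"]))
    if jaw is not None:
        v=R.T@[np.cos(np.radians(jaw)),np.sin(np.radians(jaw)),0];a=np.degrees(np.arctan2(v[2],v[1]));print("turn",(a+90)%180-90)
E
python3 -c "
from h import *
go([.487,-.266,.2],85.6)"
```

```text
t 0.3 tcp [0.2059 0.5098 0.2051] w 0.09442806034109395 F [ 0.7845 -0.5465 -0.5406]
[[-0.0003  0.3744  0.9272]
 [-0.0006  0.9272 -0.3744]
 [-1.     -0.0007 -0.0001]]
jaw yaw 68.00970822246994 shift cm [  0.5471 -61.4122  55.12  ]
turn -17.59029779991539
```

carry_out([
  [0,0,-3.4,3.06,0],
  [0,0,-3.4,3.06,0],
  [0,0,-3.4,3.06,0],
  [0,0,-3.4,3.06,0],
  [0,0,-3.4,3.06,0],
  [0,0,-3.4,3.06,0],
  [0,0,-3.4,3.06,0],
  [0,0,-3.4,3.06,0],
  [0,0,-3.4,3.06,0],
  [0,0,-3.4,3.06,0],
  [0,0,-3.4,3.06,0],
  [0,0,-3.4,3.06,0],
  [0,0,-3.4,3.06,0],
  [0,0,-3.4,3.06,0],
  [0,0,-3.4,3.06,0],
  [0,0,-3.4,3.06,0],
  [0,0,-3.4,3.06,0],
  [0,0,-3.4,3.06,0],
])

```text
time: 2.1
tool_pos: [0.4878, -0.2656, 0.2054]
ee_rot: [1.043, 1.57, 0.659]
wrist_force: [0.5, -0.8, -0.3]
width: 0.0941
```

carry_out([
  [0,0,0,0,-8.5],
  [0,0,0,0,-8.5],
  [0,0,0,0,-0.6],
  [0,0,0,0,0],
])

```text
time: 2.5
tool_pos: [0.4875, -0.2636, 0.2054]
ee_rot: [2.036, 1.571, 1.957]
wrist_force: [0.1, -0.5, -0.2]
width: 0.0938
```

```bash
python3 -c "
from h import *
go([.487,-.266,.1],85.6)
for n in('top','side'):
  s=robot.snapshot(n);print(proj(s,robot.get_obs()['tool_pos']))
  if n=='top':cv2.imwrite('pics/a1.png',crop(s['image'],370,180,130,140,4))
"
```

```text
t 2.5 tcp [ 0.4875 -0.2636  0.2054] w 0.09375017705620405 F [ 0.0544 -0.5058 -0.2362]
[[-0.0001  0.0792  0.9969]
 [ 0.0002  0.9969 -0.0792]
 [-1.      0.0001 -0.0001]]
jaw yaw 85.45738140260086 shift cm [10.5415 -0.2414 -0.0279]
turn -0.1426179831863834
[455.3373 266.4407]
[376.0933 290.14  ]
```

carry_out([
  [0,3,-0.25,0,0],
  [0,3,0,0,0],
  [0,3,0,0,0],
  [0,3,0,0,0],
  [0,2,0,0,0],
  [0,1.5,0,0,0],
  [0,1,0,0,0],
  [0,0.5,0,0,0],
  [0,0,0,0,0],
])

```text
time: 3.5
tool_pos: [0.4874, -0.2662, 0.0355]
ee_rot: [0.984, 1.571, 0.907]
wrist_force: [0.3, -1.1, -0.2]
width: 0.0944
```

```bash
python3 -c "
from h import *
go([.487,-.266,.035],85.6)
a=[]
for n,w in(('top',(385,225,95,100)),('side',(300,290,95,100))):
  s=robot.snapshot(n);print(proj(s,robot.get_obs()['tool_pos']));a.append(crop(s['image'],*w,4))
cv2.imwrite('pics/a2.png',np.hstack(a))
"
```

```text
t 3.5 tcp [ 0.4874 -0.2662  0.0355] w 0.09441891849657277 F [ 0.2723 -1.0732 -0.2131]
[[ 0.      0.0767  0.9971]
 [ 0.0001  0.9971 -0.0767]
 [-1.      0.0001  0.    ]]
jaw yaw 85.59941134438618 shift cm [ 0.0475  0.0148 -0.0433]
turn -0.0005887949865410746
[436.9465 274.8176]
[368.4037 346.1931]
```

View pics/a2.png

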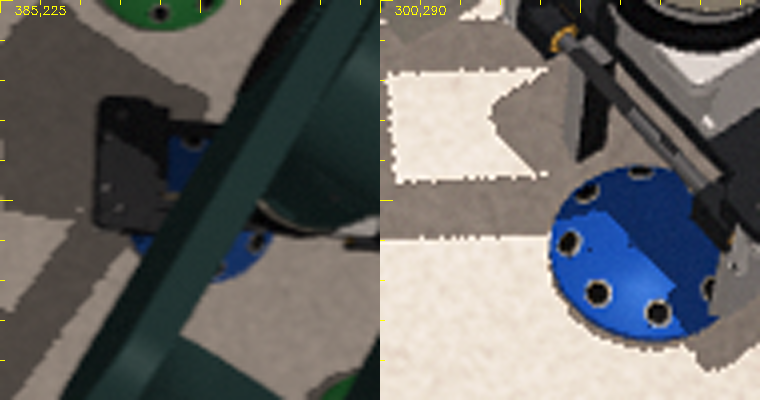

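The fingers straddle the rotor in the side crop, one at (350,328) and one at (388,350), with the knob between them in shadow. Next I close and lift a little.

carry_out([
  [1,0,0,0,0],
  [1,0,0,0,0],
  [1,0,0,0,0],
  [1,0,0,0,0],
  [1,0,0,0,0],
  [1,0,0,0,0],
  [1,0,0,0,0],
  [1,0,0,0,0],
  [1,0,0,0,0],
  [1,0,0,0,0],
])

```text
time: 4.6
tool_pos: [0.4873, -0.2662, 0.0354]
ee_rot: [1.261, 1.571, 1.184]
wrist_force: [-0.3, -0.1, -0.8]
width: 0.0203
```

carry_out([
  [1,-1,0,0,0],
  [1,-2,0,0,0],
  [1,-3,0,0,0],
  [1,-3,0,0,0],
  [1,-2,0,0,0],
  [1,0,0,0,0],
])

```text
time: 5.2
tool_pos: [0.4893, -0.2675, 0.1502]
ee_rot: [-0.518, 1.562, -0.594]
wrist_force: [0.6, -0.4, -1.5]
width: 0.0204
```

```bash
python3 -c "
from h import *
go([.563,-.030,.145],85.6)
"
```

```text
t 5.2 tcp [ 0.4893 -0.2675  0.1502] w 0.020424997167164227 F [ 0.5863 -0.4253 -1.5102]
[[ 0.007   0.0765  0.997 ]
 [-0.0048  0.9971 -0.0765]
 [-1.     -0.0042  0.0074]]
jaw yaw 85.61306336985383 shift cm [ 0.4598 24.2488  5.5284]
turn 0.014843835599265276
```

carry_out([
  [1,0,3,0.7,0],
  [1,0,3,0.7,0],
  [1,0,3,0.7,0],
  [1,0,3,0.7,0],
  [1,0,3,0.7,0],
  [1,0,3,0.7,0],
  [1,0,3,0.7,0],
  [1,0,2,0.4,0],
  [1,0,1.25,0.23,0],
  [1,0,0,0,0],
  [1,0,0,0,0],
])

```text
time: 6.3
tool_pos: [0.5606, -0.0292, 0.1449]
ee_rot: [-2.681, 1.57, -2.758]
wrist_force: [0.1, -0.6, -0.0]
width: 0.0205
```

```bash
python3 -c "
from h import *
go([.563,-.030,.110],85.6)
a=[]
for n,w in(('top',(280,170,95,110)),('side',(265,170,95,110))):
  s=robot.snapshot(n);print(proj(s,robot.get_obs()['tool_pos']));a.append(crop(s['image'],*w,4))
  m=blue(s['image'],280,185,75,70);c=max(cv2.findContours(m,0,2)[0],key=cv2.contourArea);e=cv2.fitEllipse(cv2.convexHull(c));z=robot.get_obs()['tool_pos'][2]-.0355+.016
  print(e,onz(s,e[0],z))
cv2.imwrite('pics/a3.png',np.hstack(a))
"
```

```text
t 6.3 tcp [ 0.5606 -0.0292  0.1449] w 0.020464488819595762 F [ 0.1302 -0.594  -0.009 ]
[[-0.0011  0.0766  0.9971]
 [-0.0005  0.9971 -0.0766]
 [-1.     -0.0005 -0.0011]]
jaw yaw 85.60559055554766 shift cm [ 3.4857 -0.0616  0.2466]
turn 0.005556625531653481
[335.418  236.2103]
((333.4940185546875, 246.58006286621094), (19.012666702270508, 41.8132209777832), 95.789306640625) [ 0.5415 -0.0256  0.1256]
[316.1046 216.2719]
((322.66815185546875, 225.02871704101562), (37.62363815307617, 62.34006118774414), 99.455078125) [ 0.5677 -0.0424  0.1257]
```

View pics/a3.png

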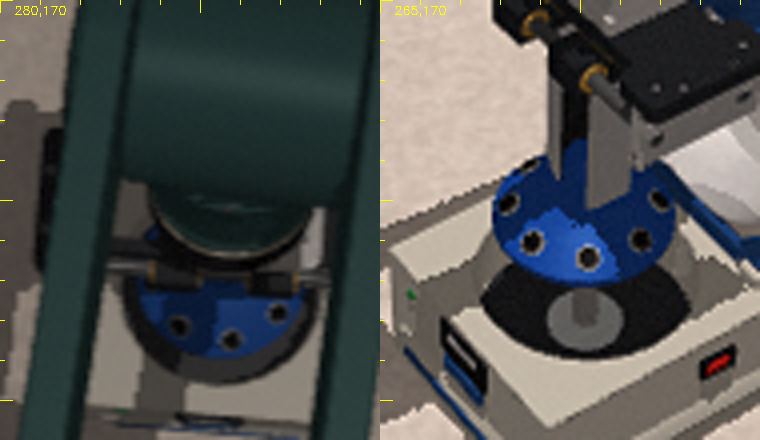

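The rotor is held level over the bowl, with its side silhouette centred at column 316, which matches the TCP projection. Next step is to correct x and lower it.

carry_out([
  [1,1,-0.06,0.25,0],
  [1,1,0,0,0],
  [1,1,0,0,0],
  [1,0.5,0,0,0],
  [1,0.5,0,0,0],
  [1,0.5,0,0,0],
  [1,0.3,0,0,0],
  [1,0,0,0,0],
])

```text
time: 7.2
tool_pos: [0.5632, -0.0294, 0.097]
ee_rot: [2.986, 1.57, 2.909]
wrist_force: [-0.6, 0.6, -1.3]
width: 0.0202
```

carry_out([
  [1,0.3,0,0,0],
  [1,0.3,0,0,0],
  [1,0.3,0,0,0],
  [1,0.3,0,0,0],
  [1,0.3,0,0,0],
  [1,0,0,0,0],
])

```text
time: 7.8
tool_pos: [0.5636, -0.0295, 0.0817]
ee_rot: [0.203, 1.571, 0.126]
wrist_force: [1.9, -0.9, -4.0]
width: 0.0207
```

carry_out([
  [1,0.15,0,0,0],
  [1,0.15,0,0,0],
  [1,0.15,0,0,0],
  [1,0,0,0,0],
])

```text
time: 8.2
tool_pos: [0.5632, -0.0294, 0.0794]
ee_rot: [3.134, 1.571, 3.057]
wrist_force: [-2.0, 0.1, 6.1]
width: 0.0208
```

carry_out([
  [1,0.2,0,0,0],
  [1,0,0,0,0],
  [1,-0.4,0,0,0],
  [0.6,0,0,0,0],
  [0.6,0,0,0,0],
  [0.6,0,0,0,0],
  [0.6,0,0,0,0],
])

```text
time: 8.9
tool_pos: [0.5634, -0.0294, 0.0796]
ee_rot: [2.732, 1.57, 2.655]
wrist_force: [-0.0, -0.6, 0.7]
width: 0.0376
```

carry_out([
  [0.6,-1,0,0,0],
  [0.6,-2,0,0,0],
  [0.6,-3,0,0,0],
  [0.6,-3,0,0,0],
  [1,-3,0,0,0],
  [1,-3,0,0,0],
  [1,0,0,-4,0],
  [1,0,0,-4,0],
  [1,0,0,-4,0],
  [1,0,0,-4,0],
  [1,0,0,-2,0],
  [1,0,0,0,0],
])

```text
time: 10.1
tool_pos: [0.3827, -0.0154, 0.2316]
ee_rot: [-0.078, 1.567, -0.154]
wrist_force: [-0.3, 0.4, -0.0]
width: 0.0002
```

```bash
python3 -c "
from h import *
go([.563,-.030,.110],85.6)
a=[]
for n,w in(('top',(290,170,95,110)),('side',(255,140,95,110))):
  s=robot.snapshot(n);a.append(crop(s['image'],*w,4))
  m=blue(s['image'],*((310,218,50,50) if n=='top' else (285,205,65,65)));c=max(cv2.findContours(m,0,2)[0],key=cv2.contourArea);e=cv2.fitEllipse(cv2.convexHull(c))
  print(n,e,cv2.boundingRect(c),onz(s,e[0],.06),'knob top expect',proj(s,(.563,-.03,.104)),proj(s,(.563,-.03,.107)))
cv2.imwrite('pics/a4.png',np.hstack(a))
"
```

```text
t 10.1 tcp [ 0.3827 -0.0154  0.2316] w 0.00022509682310192273 F [-0.3435  0.3628 -0.0451]
[[ 0.0034  0.0767  0.9971]
 [-0.0005  0.9971 -0.0767]
 [-1.     -0.0003  0.0034]]
jaw yaw 85.60288921968623 shift cm [12.2179 -0.0657 18.0516]
turn 0.0029411964689671777
top ((334.290771484375, 241.92901611328125), (39.22468948364258, 40.46714782714844), 85.68221282958984) (314, 223, 41, 39) [ 0.5627 -0.029   0.06  ] knob top expect [335.1763 238.4841] [335.2076 238.2473]
side ((315.6637268066406, 243.84178161621094), (32.50909423828125, 44.5963249206543), 91.85140228271484) (294, 227, 44, 33) [ 0.5632 -0.0286  0.06  ] knob top expect [316.5461 229.9649] [316.5834 228.9598]
```

View pics/a4.png

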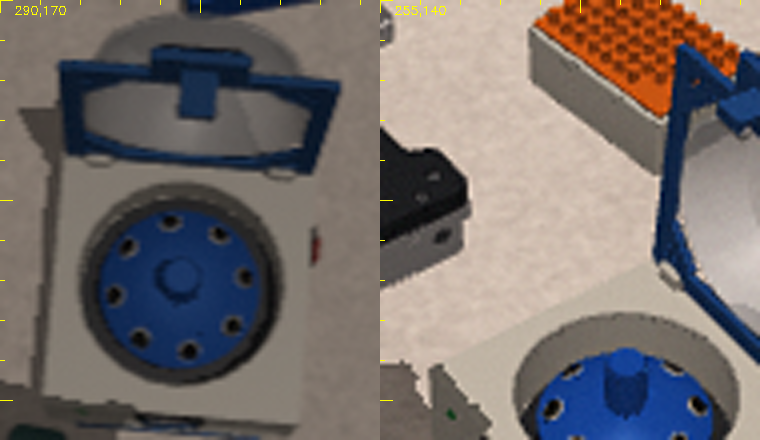

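The rotor is seated: knob top at side (317,230) against (316.5,230) expected, and the disc centre is within 1.5 mm of the axis. Lid angle next, from the frame's upper corners.

Run:
```python
from h import *
S=robot.snapshot("side");T=robot.snapshot("top")
ex=np.array([np.cos(np.radians(-4.4)),np.sin(np.radians(-4.4)),0]);ey=np.array([-ex[1],ex[0],0])
o=np.array([.563,-.03,0])
for n,a,b in(("L",(305.5,185.5),(329.8,151.8)),("R",(374.7,191),(375.3,190.5)),("tabL?",(290+153/4,170+49/4),None)):
    if b is None: continue
    p,g=tri(T,a,S,b);q=p-o;u,v,w=q@ex,q@ey,p[2];print(n,p,g,"u,v,z",u,v,w,"theta",np.pi-np.arctan2(w-.084,u-.07),np.hypot(w-.084,u-.07))
for th in(1.57,1.65,1.7,1.8,1.9):
    print(th,[np.round(proj(s,o+ex*(.07-.146*np.cos(th))+ey*v+[0,0,.084+.146*np.sin(th)]),1) for s in(T,S) for v in(.071,-.071)])
o_=robot.get_obs()["tool_pos"]-o;print("tcp u,v",o_@ex,o_@ey)
```

```text
L [0.6483 0.0315 0.2244] 0.0021984555785071716 u,v,z 0.08032950258132444 0.06782319620510431 0.22442430307230476 theta 1.6442233032527127 0.14080370562211808
R [ 0.637  -0.1066  0.2256] 0.0011715970534507275 u,v,z 0.07969049665005797 -0.07070569099676584 0.22556066716778267 theta 1.6391444247866924 0.14189195965350723
1.57 [array([303.1, 190.2]), array([375., 195.]), array([325.3, 150.6]), array([371.3, 191. ])]
1.65 [array([303.6, 184.5]), array([375.3, 189.3]), array([330. , 148.6]), array([376.1, 188.7])]
1.7 [array([303.9, 181.1]), array([375.4, 185.9]), array([332.8, 147.6]), array([379. , 187.5])]
1.8 [array([304.5, 174.6]), array([375.7, 179.3]), array([338.4, 146. ]), array([384.7, 185.5])]
1.9 [array([305.1, 168.5]), array([375.8, 173.1]), array([343.8, 145. ]), array([390. , 184.2])]
tcp u,v -0.17867498486134276 0.000494272672993776
```

carry_out([
  [1,-3.5,0,0,0],
  [1,-3.5,0,0,0],
  [1,0,0,4,0],
  [1,0,0,4,0],
  [1,0,0,4,0],
  [1,0,0,4,0],
  [1,0,0,4,0],
  [1,0,0,4,0],
  [1,0,0,4,0],
  [1,0,0,2.4,0],
  [1,0,0,0,0],
  [1,0,0,0,0],
])

```text
time: 11.5
tool_pos: [0.6875, -0.039, 0.2978]
ee_rot: [3.058, 1.567, 2.982]
wrist_force: [0.8, -0.4, 0.4]
width: 0.0002
```

carry_out([
  [1,2,0,0,0],
  [1,2,0,0,0],
  [1,1.5,0,0,0],
  [1,0.7,0,0,0],
  [1,0,0,0,0],
])

```text
time: 12.0
tool_pos: [0.6859, -0.0388, 0.2377]
ee_rot: [3.028, 1.569, 2.952]
wrist_force: [-0.1, -0.7, 0.2]
width: 0.0005
```

Run:
```python
from h import *
S=robot.snapshot("side")
ob=robot.get_obs();q=ob["tool_pos"]-[.563,-.03,0];a=np.radians(-4.4)
print(ob["tool_pos"],"u",q[0]*np.cos(a)+q[1]*np.sin(a),"v",-q[0]*np.sin(a)+q[1]*np.cos(a),ob["wrist_force"],proj(S,ob["tool_pos"]))
cv2.imwrite("pics/a5.png",crop(S["image"],280,90,140,130,4))
```

```text
[ 0.6865 -0.0388  0.2388] u 0.1238009183209822 v 0.0006579156552624834 [-0.6504 -0.4034 -0.4259] [369.2839 155.9854]
```

View pics/a5.png

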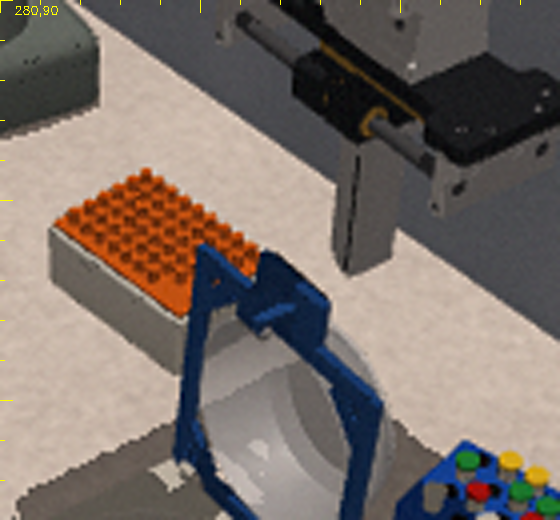

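The closed fingers are behind the tab, with the tip at side (369,156). Pull the lid over along its arc, first part.

carry_out([
  [1,0,0,-1.2,0],
  [1,0,0,-1.2,0],
  [1,0,0,-1.2,0],
  [1,0.05,0,-1.5,0],
  [1,0.1,0,-1.6,0],
  [1,0.3,0,-1.5,0],
  [1,0.45,0,-1.5,0],
  [1,0.6,0,-1.4,0],
  [1,0.73,0,-1.4,0],
  [1,0.88,0,-1.3,0],
  [1,0.98,0,-1.2,0],
  [1,0,0,0,0],
])

```text
time: 13.25
tool_pos: [0.5366, -0.0273, 0.1981]
ee_rot: [0.03, 1.57, -0.046]
wrist_force: [0.1, -0.6, 0.3]
width: 0.0005
```

Run:
```python
from h import *
S=robot.snapshot("side")
ob=robot.get_obs();q=ob["tool_pos"]-[.563,-.03,0];a=np.radians(-4.4)
print(ob["tool_pos"],"u",q[0]*np.cos(a)+q[1]*np.sin(a),"v",-q[0]*np.sin(a)+q[1]*np.cos(a),ob["wrist_force"],proj(S,ob["tool_pos"]))
cv2.imwrite("pics/a6.png",crop(S["image"],220,100,150,140,4))
```

```text
[ 0.5375 -0.0275  0.1985] u -0.02561570894919168 v 0.0005842389364180355 [0.4967 0.42   0.6552] [306.724  201.6048]
```

View pics/a6.png

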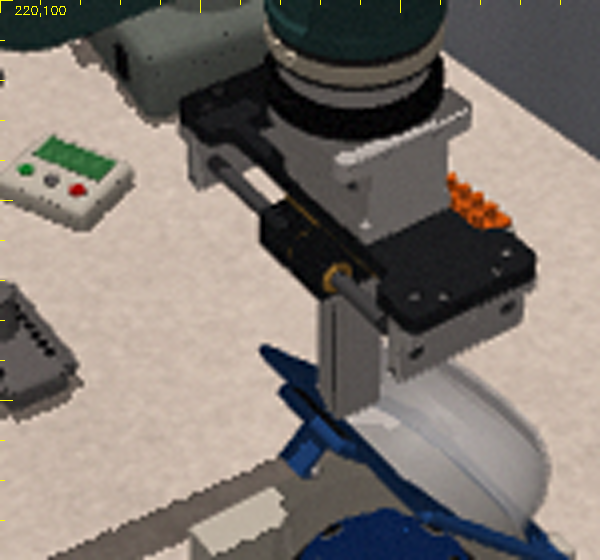

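The lid follows to about 0.8 rad with the fingertip on the tab, near (311,203). Continuing.

carry_out([
  [1,1.1,0,-1.05,0],
  [1,1.2,0,-1.0,0],
  [1,1.3,0,-0.85,0],
  [1,1.35,0,-0.7,0],
  [1,1.45,0,-0.55,0],
  [1,1.5,0,-0.45,0],
  [1,1.2,0,-0.2,0],
  [1,0,0,0,0],
])

```text
time: 14.1
tool_pos: [0.4892, -0.0237, 0.105]
ee_rot: [3.052, 1.569, 2.976]
wrist_force: [0.1, -0.4, 0.3]
width: 0.0008
```

carry_out([
  [1,0.5,0,-0.1,0],
  [1,0.5,0,0,0],
  [1,0.4,0,0,0],
  [1,0.3,0,0,0],
  [1,0.3,0,0,0],
  [1,0,0,0,0],
])

```text
time: 14.7
tool_pos: [0.4894, -0.0238, 0.0881]
ee_rot: [-0.112, 1.569, -0.188]
wrist_force: [-3.4, 0.5, 9.5]
width: 0.0005
```

carry_out([
  [1,0.2,0,0,0],
  [1,0.2,0,0,0],
  [1,0,0,0,0],
])

```text
time: 15.0
tool_pos: [0.4895, -0.0239, 0.0876]
ee_rot: [-0.17, 1.568, -0.246]
wrist_force: [-9.2, 2.3, 23.8]
width: 0.0007
```

carry_out([
  [1,-1,0,0,0],
  [1,-3,0,0,0],
  [1,-4,0,0,0],
  [1,-4,0,-3,0],
  [1,0,0,-4,0],
  [1,0,4,-4,0],
  [1,0,4,-1,0],
  [1,0,4,0,0],
  [1,0,4,0,0],
  [1,0,4,0,0],
  [1,0,0,0,0],
  [1,0,0,0,0],
])

```text
time: 16.2
tool_pos: [0.3886, 0.1803, 0.2017]
ee_rot: [-2.062, 1.57, -2.137]
wrist_force: [-0.4, -0.5, 0.1]
width: 0.0007
```

Run:
```python
from h import *
S=robot.snapshot("side");T=robot.snapshot("top");ob=robot.get_obs()
print(ob["tool_pos"],ob["wrist_force"])
ex=np.array([np.cos(np.radians(-4.4)),np.sin(np.radians(-4.4)),0]);ey=np.array([-ex[1],ex[0],0]);o=np.array([.563,-.03,0])
for th in(0,.04,.08):
  for v in(.025,-.025): print(th,v,[np.round(proj(s,o+ex*(.07-.17*np.cos(th))+ey*v+[0,0,.088+.17*np.sin(th)]),1) for s in(T,S)])
cv2.imwrite("pics/a7.png",np.hstack([crop(T["image"],290,185,95,110,4),crop(S["image"],255,195,95,110,4)]))
```

```text
[0.3888 0.1791 0.2019] [-0.3259 -0.312   0.2415]
0 0.025 [array([320.7, 283.5]), array([268.7, 248.9])]
0 -0.025 [array([343.3, 285.1]), array([282.7, 264.8])]
0.04 0.025 [array([320.7, 283.1]), array([268.7, 246.7])]
0.04 -0.025 [array([343.5, 284.8]), array([282.7, 262.5])]
0.08 0.025 [array([320.7, 282.7]), array([268.7, 244.3])]
0.08 -0.025 [array([343.6, 284.3]), array([282.9, 260.2])]
```

View pics/a7.png

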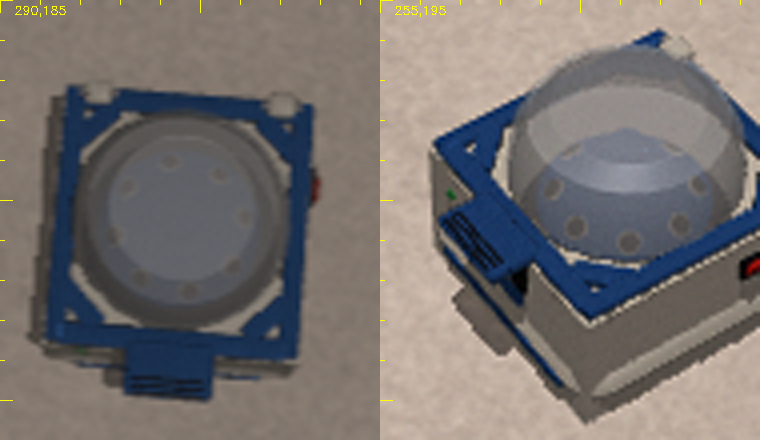

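The lid is flat on the housing. The tab's front corners are at side (270,249) and (284,264), which fits angle 0: (269,249) and (283,265). The rotor shows centred under the dome. Handing in.

```bash
python3 -c "
from bench import robot
print(robot.close_job())"
```

```text
the job is handed in; nothing more can be done
None
```

The blue tube rotor is on the spindle and the lid is shut. I handed the job in at about 16 s of the 70 s allowed; no verdict was reported.

- **Rotor:** I gripped it by the knob and pushed it down. The tool stopped at z = 0.0794 m with 6 N; home was expected at 0.0795 m. The force briefly pulled downward at 0.0817 m, as if clicking in. In both pictures the rotor's disc lay within about 1.5 mm of the spindle axis, and the knob top was within 1 pixel of where it should be.
- **Lid:** I swung it over with the closed fingers behind the tab, then pressed on the tab with 9.5 N and finally about 24 N. The tool stopped at z = 0.088 m, the height of the tab when shut. After I drew the arm away, the tab's corners lay about 1 pixel from where an angle of 0 puts them. One pixel is about 0.02 rad, close to the 0.025 rad limit.
- **Other things:** The arm kept clear of the other things on its path. I did not measure their final positions.
- **Checks:** None failed. The only mismatch was about 2 mm between the two cameras on where the rotor stood on the bench, within their stated accuracy. I did not see the hook snap in directly.

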